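# Hold the third check weight on the meter bench scale

## Task

Check the bench scale at its third built-in check weight. First lift the measuring can off the weighing platform by its handle, lower it upright onto the round rubber mat beside the scale so that it stands wholly on the mat, and let go of it. Then grip the sprung check-weight knob, turn it clockwise to its third click without running past it, and finish still gripping the knob and holding it there (it springs back if let go); leave the other things on the bench as they are.

Things in the scene. Friction and masses are not known exactly. Their poses are not given: they have to be found in the camera images.
- scale: Grey cast bench scale, fixed, 200 mm deep (its x), 310 wide (its y), deck 48 high. Origin: centre of its underside; x to its back, y to its left, z up. Round steel weighing platform 144 mm across, top 66 mm above the bench, centred at y +72 mm; check-weight turret, a drum 100 mm across, 70 high, centred at y -100 mm; plunger block 83 mm high, 51 to 73 mm behind (+x of) the knob axis.
- can: Open steel measuring can, 84 mm across, 107 high, about 0.4 kg, at first upright near the middle of the platform. Origin: centre of its underside; z up. A fixed arched carrying handle rises over its mouth: thin uprights at its +y and -y sides and a straight round wooden grip, 13 mm thick, 60 mm long, along its y axis, with about 40 mm free below it down to the rim.
- can_handle (a point): Middle of the can's wooden grip: on the can's axis, 155 mm above its underside. Axes as the can's: the grip runs along y.
- mat: Round black rubber mat, fixed, 150 mm across and 4 mm thick, lying on the bench to the left or the right of the scale. Origin: centre of its underside on the bench.
- check_knob: Check-weight knob: a black pointer bar on a steel star wheel, turning about the vertical axis through its origin. The bar is 14 mm thick, from 86 to 124 mm above the bench, its parallel part from -20 to +26 mm along its x, with a narrower nose (8 mm thick) at the -x end, pointing to the pips on the drum. Origin: on the axis, 70 mm above the bench; x along the bar, z up; at rest x is the scale's x.
- knob_grip (a point): Point on the knob's vertical axis at the height to grip the bar, 111 mm above the bench. The star wheel below the bar (74 mm across) has its top 80 mm above the bench. Grip the bar from above across its 14 mm thickness.
- knob_turn (a joint): Knob angle, rad: 0 at rest, growing clockwise seen from above, end stop 1.78. A sprung roller drops into notches every 24 degrees: clicks at 0.419, 0.838, 1.257, 1.676. A return spring resists with 0.10 N m at 0, 0.14 at the third click; the roller takes off up to 0.08 before a notch and adds up to 0.08 after it, so each click is a jump in resistance. Let go, the knob runs back to 0.
- clip: Steel base 90 by 80 by 14 mm, fixed, with a sprung steel clip that holds the register cover; on the other side of the scale from the mat. Origin: centre of its underside. To be left alone.
- cover: Cast aluminium meter register cover, a disc 78 mm across and 10 mm thick with a foot, standing upright in the clip, its top 110 mm above the bench. Origin: middle of the foot's underside. To be left alone.
- vent: Brass regulator vent standing upright, 38 mm across, 51 mm high, with a mushroom cap. Origin: centre of its underside. To be left alone.
- spacer: Yellow nylon spacer tube standing on end, 28 mm across, 55 mm high. Origin: centre of its underside. To be left alone.
- weight: Dull pewter weight with a small button on top, 40 mm across, 53 mm high. Origin: centre of its underside. To be left alone.
- driver: Screwdriver, 190 mm long, lying crosswise on the bench behind the scale. To be left alone.
- meter: Brass water meter body with a pipe stub at either end, 210 mm long, 92 mm wide, 82 mm high, standing at the back right of the bench. Origin: centre of its underside. To be left alone.
Not all that is in view belongs to the job. What is shaped like the can but blue or orange is not meant.

How it is judged (in metres and radians):
On the way, in this order (a step that is already met when the one before it is completed fails the run):
1. the can is lifted clear of the platform in the gripper (height (world z) of can above 0.085 m and contact force between the fingers and can above 0.5 N and contact force between can and scale below 0.05 N), for 0.1 s.
2. the can is lowered onto the mat while still gripped (height (world z) of can below 0.012 m and horizontal distance between can and mat below 0.035 m and angle between can's own z axis and vertical below 0.12 rad and contact force between the fingers and can above 0.3 N), for 0.02 s.
3. the can is let go and stands on the mat (contact force between the fingers and can below 0.05 N and height (world z) of can below 0.007 m and horizontal distance between can and mat below 0.035 m and angle between can's own z axis and vertical below 0.05 rad and linear speed of can below 0.02 m/s), for 0.2 s.
4. the knob is gripped and stands in its third click (value of joint knob_turn between 1.147 and 1.367 rad and contact force between the fingers and check_knob above 1 N), for 0.3 s.
At the end, for the whole second after the job is handed in: The program ends with the fingers gripping the knob bar (contact over 1 N, grasp point within 35 mm of the grip point) and holding the knob still within 0.11 rad of its third notch (1.257 rad), while the can stands upright and untouched on the mat, its centre within 35 mm of the mat's (all of step 3 and all of step 4 and velocity of joint knob_turn between -0.2 and 0.2 rad/s and distance between the grasp point and knob_grip below 0.035 m and contact force between anything else and can above 0.5 N and contact force between the arm and can below 0.05 N); the arm keeps its last pose, push and grip.
It fails at once if the knob is turned past the third click, over the next lobe (value of joint knob_turn above 1.48 rad).
It fails at once if the can is tipped (angle between can's own z axis and vertical above 0.6 rad).
It fails at once if a bystander is disturbed (distance of any of cover, vent, spacer, weight, meter from where it was at the start of the episode above 0.03 m or distance of driver from where it was at the start of the episode above 0.04 m).
It also fails if it takes over 70 s, if anything falls off the work surface, if the arm or the gripper's body presses on something with over 40 N, if the wrist force passes 120 N, or if a joint passes its speed limit or range.

## Robot

A 6-joint arm with a two-finger parallel gripper is mounted at the origin on the work surface. World frame = base frame: x ahead of the robot, y to its left, z up, the work surface at z = 0. Lengths are in m, angles in degrees, forces in N, time in s.
With the tool pointing down it reaches from about 0.35 to 0.975 m from the base axis. Payload 7.1 kg.
Tool frame: the origin (TCP) lies where the fingers leave the gripper's body, on its centre line; the fingertips stand 80 mm ahead of it and the grasp point (between the pads) lies 61 mm ahead of it; y points along the fingers, z is the direction in which the jaws open and shut, and the axes are right-handed (so a half turn about y gives the same grasp; the last joint's range is limited). The gripper opens to 88 mm and grips with 3 to 60 N. Pads are 20 mm wide; open, the fingers measure 115 mm over their backs; the gripper's body (75 mm by 178 mm) begins 61 mm behind the grasp point.
Start: joints at [-67.208, 24.242, 93.386, -0, 62.372, -1.089], TCP at [0.253, -0.571, 0.303] pointing down, gripper open.
Joint ranges: [-172.04, 172.04], [-51.8, 120.97], [4.93, 147.93], [-75.15, 255.16], [6.16, 154.13], [-145.62, 145.62]. Speed limits (degrees/s): [136.94, 136.94, 172.46, 180, 180, 180].

## Interface

Orientations are given as a 3x3 rotation matrix whose columns are the frame's x, y, z axes.
In Python, from cell import r gives the robot as it stands. The module is installed in compiled form; this text tells all that it offers. Calls block until the motion is done:
- r.movep(position, orientation): joint-space move of the TCP to a pose.
- r.line_to(position, ori=None, rate=0.15): straight line of the TCP; ori=None keeps the orientation; rate is the mean speed in m/s.
- r.movej(angles): joint-space move.
- r.let_go() and r.gripper_close(f_grip=None): open the fingers fully, or close them until they stop; f_grip is the grip in N (None keeps the last).
- r.sleep(seconds).
- r.ik(position, orientation): joint angles nearest the present ones, or None.
- r.capture(name): name is "scene" or "top"; returns a dict with "img" (480x640x3 uint8, red, green, blue), "depth" (480x640 float32, m along the optical axis (not along the pixel's ray), 0 where there is no reading), "camera_matrix" (3x3 intrinsics, pixels), "xyz" and "rotation" of the camera in the world. Camera axes: x right, y up, looking along -z (the intrinsics and any distortion apply to the point x, -y, -z); pixel columns grow to the right and rows downward; lengths in m; the calibration is good to about 2 mm. A picture is of the moment at which its call begins.
A pose or a line that the arm cannot do raises r.Unreachable and nothing moves.
- r.close_job(): hands the job in, once; it reports no verdict.
Readings, each from a call of its own:
- r.get_time_s(): time.
- r.get_q(): joint angles.
- r.get_qvel(): joint speeds.
- r.get_joint_efforts(): joint torques, N m.
- r.get_tcp_pos(): TCP position.
- r.get_eef_rot(): TCP orientation.
- r.get_ft_force(): force on the tool from outside, world axes, zero at the start.
- r.get_wrist_torque(): the same for the moment, N m.
- r.get_finger_gap(): finger opening in m.
Only numpy, scipy, OpenCV 4.12 (cv2) and the standard library are available. Lean on these libraries where they do the work, as an engineer would, in place of code of your own. Each camera call takes 0.05 s, during which the arm holds its last target.

## Working session

There is one attempt and no reset: what is moved stays moved. The work goes in short steps, each a Python script; the robot and the scene stay as the last script left them, time stands still between calls to the robot, and variables do not carry over. Pictures are saved under pics/ and viewed, and the job is handed in when it is done.

```bash
mkdir -p pics; ls
python3 - <<'E'
from cell import r
import cv2,numpy as np,pickle
for n in("scene","top"):
    c=r.capture(n); cv2.imwrite(f"pics/{n}0.png",c["img"][:,:,::-1]); pickle.dump(c,open(f"{n}0.pkl","wb"))
    print(n,c["camera_matrix"],c["xyz"],c["rotation"],[k for k in c], (c["depth"]>0).mean())
print(r.get_time_s(),r.get_eef_rot(),r.get_finger_gap())
E
```

```text
pics
scene [[522.12969454   0.         330.88044028]
 [  0.         522.12969454 239.17700811]
 [  0.           0.           1.        ]] [1.020117   0.60070123 0.82214106] [[-0.80769521 -0.40001178  0.43315013]
 [ 0.58952804 -0.53641271  0.60391895]
 [-0.00922746  0.74313659  0.66907613]] ['img', 'depth', 'camera_matrix', 'xyz', 'rotation'] 0.9959244791666667
top [[505.35892557   0.         318.85203102]
 [  0.         505.35892557 224.24421683]
 [  0.           0.           1.        ]] [0.4086643  0.01370679 1.33827601] [[ 0.00283021  0.99199551 -0.12624143]
 [-0.999688    0.0059397   0.02426173]
 [ 0.02481736  0.12613338  0.99170281]] ['img', 'depth', 'camera_matrix', 'xyz', 'rotation'] 0.99611328125
0.1 [[-9.14392565e-01 -5.16018717e-04  4.04828323e-01]
 [-4.04828651e-01  1.23732115e-03 -9.14391728e-01]
 [-2.90594006e-05 -9.99999101e-01 -1.34029642e-03]] 0.087698234056848
```

View pics/scene0.png

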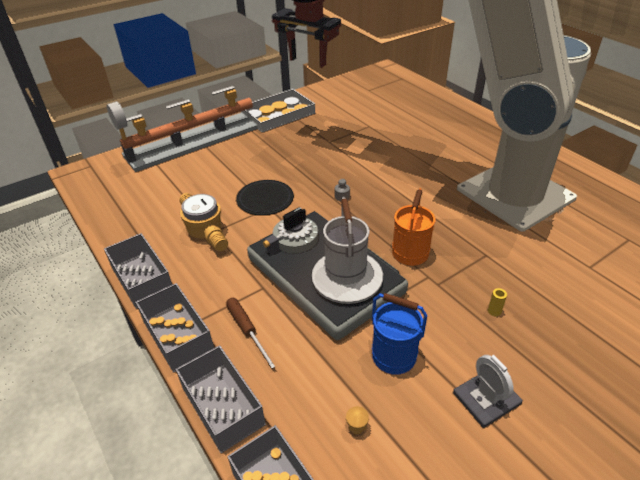

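View pics/top0.png

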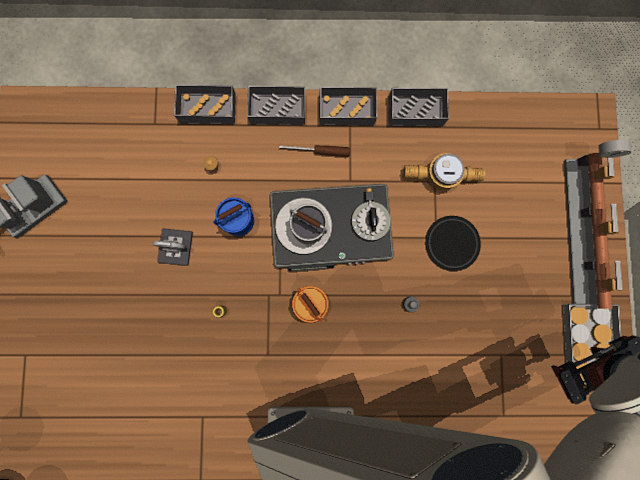

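The three can shapes are steel grey (scene 346,250; top 306,225), blue (396,335; 234,217) and orange (413,235; 310,304). The grey one stands on the round platform, so it is the can I want. In the top view the mat is at (453,243) and the knob at (371,219). Next I'll make enlarged crops and take measurements.

```bash
cat > h.py <<'E'
import numpy as np,cv2,pickle
def cloud(c):
    K=c["camera_matrix"];d=c["depth"];v,u=np.mgrid[:480,:640]
    P=np.stack([(u-K[0,2])/K[0,0]*d,-(v-K[1,2])/K[1,1]*d,-d],-1)
    return P@c["rotation"].T+c["xyz"]
def ray(c,u,v,z):
    K=c["camera_matrix"];D=c["rotation"]@np.array([(u-K[0,2])/K[0,0],-(v-K[1,2])/K[1,1],-1])
    return c["xyz"]+D*(z-c["xyz"][2])/D[2]
E
python3 - <<'E'
from h import *
t=pickle.load(open("top0.pkl","rb"));s=pickle.load(open("scene0.pkl","rb"))
cv2.imwrite("pics/crop0.png",np.hstack([cv2.resize(t["img"][175:275,265:400],(540,400),interpolation=cv2.INTER_CUBIC),cv2.resize(s["img"][180:310,245:310+15],(246,400))])[:,:,::-1])
for n,c in(("top",t),("scene",s)):
    P=cloud(c);hsv=cv2.cvtColor(c["img"],cv2.COLOR_RGB2HSV);Z=P[...,2]
    v,u=np.mgrid[:480,:640]
    # mat
    m=((hsv[...,2]<70)&(Z<0.02)&(Z>-.01)).astype(np.uint8); m=cv2.morphologyEx(m,cv2.MORPH_OPEN,np.ones((5,5)))
    k,l,st,ce=cv2.connectedComponentsWithStats(m)
    for i in range(1,k):
        if st[i,4]>400:
            p=P[l==i]; print(n,"mat?",ce[i].round(),st[i,4],p.min(0).round(3),p.max(0).round(3),ray(c,*ce[i],.004).round(4))
    # scale deck
    ctr=ray(t,332,226,.048)[:2]; near=np.hypot(*(P[...,:2]-ctr).transpose(2,0,1))<.2
    dk=near&(abs(Z-.048)<.006)&(hsv[...,1]<80)
    mm=cv2.morphologyEx(dk.astype(np.uint8),cv2.MORPH_OPEN,np.ones((3,3)))>0
    print(n,"deck",cv2.minAreaRect((P[mm][:,:2]*1000).astype(np.float32)))
    # grip of can
    cc=ray(t,307,223,.22)[:2]
    g=(np.hypot(*(P[...,:2]-cc).transpose(2,0,1))<.06)&(Z>.2)
    p=P[g];print(n,"grip",len(p),p.mean(0),p.max(0)); 
    g=g&(Z>.212)&(hsv[...,1]>80);p=P[g];w=np.linalg.svd(p[:,:2]-p[:,:2].mean(0),full_matrices=False)[2][0];print(len(p),p.mean(0),np.percentile(p,95,axis=0),np.degrees(np.arctan2(w[1],w[0])),np.ptp((p[:,:2]-p[:,:2].mean(0))@w), cv2.minAreaRect((p[:,:2]*1000).astype(np.float32)))
    # knob bar
    kc=ray(t,371,218,.12)[:2]
    g=(np.hypot(*(P[...,:2]-kc).transpose(2,0,1))<.042)&(Z>.114)
    p=P[g];print(n,"bar",len(p),p.mean(0),np.median(p[:,2]),cv2.minAreaRect((p[:,:2]*1000).astype(np.float32)))
E
```

```text
top mat? [453. 243.] 2290 [ 0.458 -0.448 -0.003] [ 0.603 -0.304  0.015] [ 0.5307 -0.3771  0.004 ]
top mat? [312. 399.] 671 [ 0.107 -0.057 -0.007] [0.159 0.069 0.015] [ 0.1282 -0.0024  0.004 ]
top deck ((571.3258666992188, -48.36769104003906), (197.49537658691406, 304.9400329589844), 4.181414604187012)
top grip 197 [0.56140623 0.0111276  0.22505518] [0.58465174 0.05365263 0.23373551]
133 [0.56192238 0.01065664 0.22738702] [0.57509941 0.03299508 0.23072379] -118.66703898931928 0.057909037116408366 ((561.9447021484375, 10.553152084350586), (57.823570251464844, 11.962831497192383), 62.44509506225586)
top bar 123 [ 0.58017651 -0.1478418   0.12351754] 0.12377430302233083 ((577.6491088867188, -148.48211669921875), (53.32599639892578, 14.319183349609375), 4.441656589508057)
scene mat? [264. 197.] 1527 [ 0.456 -0.451 -0.003] [ 0.603 -0.302  0.009] [ 0.5325 -0.3704  0.004 ]
scene deck ((572.90576171875, -47.93955993652344), (194.44613647460938, 301.9664001464844), 4.429991245269775)
scene grip 210 [0.56870178 0.02079362 0.22123984] [0.5871493  0.05310648 0.22768787]
136 [0.56355478 0.01141037 0.22464581] [0.57785712 0.03444201 0.22726697] 61.68427847448405 0.05894302252606373 ((562.4332885742188, 10.203886032104492), (58.94190979003906, 11.75075626373291), 62.02315902709961)
scene bar 135 [ 0.58419857 -0.14664     0.12071995] 0.12128777375735089 ((580.799560546875, -148.31527709960938), (51.57313537597656, 18.613933563232422), 2.3273208141326904)
```

View pics/crop0.png

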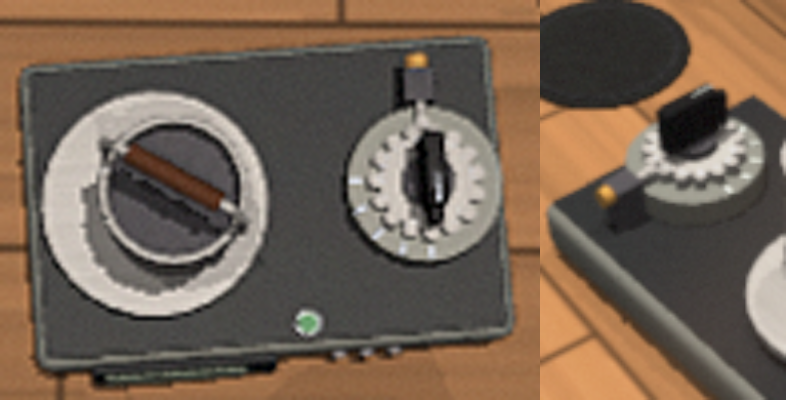

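The crop shows the grey can on the platform, with its wooden grip running at about 62°. The knob bar is at rest, pointing along the scale's x axis (yaw about 4.3°). The grip top reads 0.227–0.231 m, against 0.2275 expected. The bar top reads 0.121–0.124 m, against 0.124. The mat's width is about 147 mm, against 150. I'll grasp the can now.

```bash
cat >> h.py <<'E'
def down(a):  # a: jaw (tool z) yaw in deg; tool y = down
    a=np.radians(a);z=np.array([np.cos(a),np.sin(a),0]);y=np.array([0,0,-1.]);return np.stack([np.cross(y,z),y,z],1)
E
python3 - <<'E'
from cell import r
from h import *
for a in(-28,152): print(a,r.ik([.562,.0104,.282],down(a)),r.ik([.53,-.3765,.2205],down(a)))
for a in(94.3,-85.7):
    for d in (0,-36,-72,-80): print(a,d,r.ik([.5795,-.148,.172],down(a+d)))
print(r.get_tcp_pos(),r.get_eef_rot().round(2)[:,2])
E
```

```text
-28 [-1.52928637e-01  2.04592832e+01  1.02421929e+02 -2.54444375e-14
  5.71187874e+01  2.78470714e+01] [-3.64379472e+01  3.17827779e+01  9.31049715e+01 -2.54444375e-14
  5.51122506e+01 -8.43794715e+00]
152 None None
94.3 0 [-1.54667201e+01  3.19322404e+01  1.01308302e+02 -2.54444375e-14
  4.67594577e+01 -1.09766720e+02]
94.3 -36 [-1.54667201e+01  3.19322404e+01  1.01308302e+02 -2.54444375e-14
  4.67594577e+01 -7.37667201e+01]
94.3 -72 [-1.54667201e+01  3.19322404e+01  1.01308302e+02 -2.54444375e-14
  4.67594577e+01 -3.77667201e+01]
94.3 -80 [-1.54667201e+01  3.19322404e+01  1.01308302e+02 -2.54444375e-14
  4.67594577e+01 -2.97667201e+01]
-85.7 0 [-1.54667201e+01  3.19322404e+01  1.01308302e+02 -2.54444375e-14
  4.67594577e+01  7.02332799e+01]
-85.7 -36 [-1.54667201e+01  3.19322404e+01  1.01308302e+02 -2.54444375e-14
  4.67594577e+01  1.06233280e+02]
-85.7 -72 [-1.54667201e+01  3.19322404e+01  1.01308302e+02 -2.54444375e-14
  4.67594577e+01  1.42233280e+02]
-85.7 -80 None
[ 0.25290046 -0.57112319  0.30200732] [ 0.4  -0.91 -0.  ]
```

Run:
```python
from cell import r
from h import *
R=down(-28)
p=r.get_tcp_pos(); r.line_to([p[0],p[1],.40],rate=.25)
r.movep([.562,.0104,.40],R)
r.line_to([.562,.0104,.2825],rate=.12)
f0=np.array(r.get_ft_force())
r.gripper_close(f_grip=35); print(r.get_finger_gap(),r.get_tcp_pos())
r.line_to([.562,.0104,.33],rate=.06); print("gap",r.get_finger_gap(),"dF",np.array(r.get_ft_force())-f0,r.get_time_s())
for n in("scene","top"):
    c=r.capture(n); cv2.imwrite(f"pics/{n}1.png",c["img"][:,:,::-1]);pickle.dump(c,open(n+"1.pkl","wb"))
```

```text
0.011960967567380573 [0.5619166  0.01036281 0.28247348]
gap 0.012196935202734007 dF [ 0.90217817  0.35550252 -4.57578607] 6.2083
```

View pics/scene1.png

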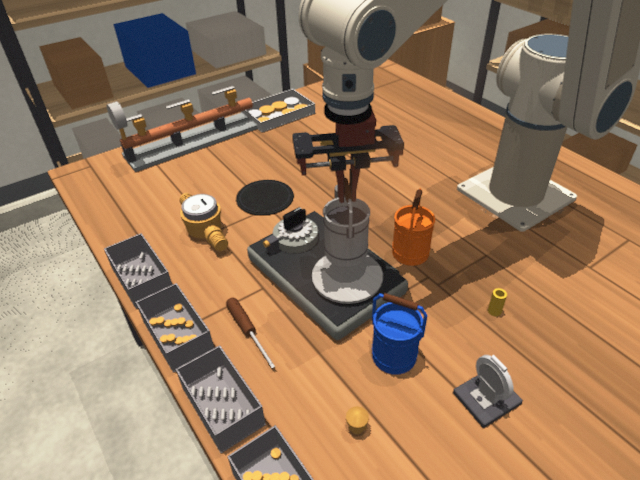

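The can (346,230) hangs upright clear of the platform, and the 4.6 N load matches its mass. Now I'll carry it to the mat.

Run:
```python
from cell import r
from h import *
r.line_to([.562,.0104,.40],rate=.12)
r.line_to([.53,-.3765,.40],rate=.15)
r.sleep(.3)
r.line_to([.53,-.3765,.245],rate=.1)
f0=np.array(r.get_ft_force());print(f0,r.get_finger_gap())
c=r.capture("scene");cv2.imwrite("pics/scene2.png",c["img"][100:300,180:400,::-1].repeat(2,0).repeat(2,1))
z=.245
while z>.214:
    z-=.002; r.line_to([.53,-.3765,z],rate=.03)
    d=np.array(r.get_ft_force())-f0
    if z<.228: print(round(z,4),d.round(2))
    if d[2]>3: break
r.sleep(.2);print(np.array(r.get_ft_force())-f0,r.get_tcp_pos(),r.get_time_s())
c=r.capture("scene");cv2.imwrite("pics/scene3.png",c["img"][100:300,180:400,::-1].repeat(2,0).repeat(2,1))
```

```text
[ 0.01223278  0.47314394 -4.56944055] 0.01220769473621829
0.227 [ 0.78 -1.16 -0.25]
0.225 [-0.38  0.08 -1.28]
0.223 [ 0.69 -0.31 -0.11]
0.221 [ 0.29 -1.36 -0.69]
0.219 [-0.9   0.68 10.85]
[-1.07824211  1.22820202 10.56043758] [ 0.53055464 -0.37680143  0.22055292] 15.2833
```

View pics/scene3.png

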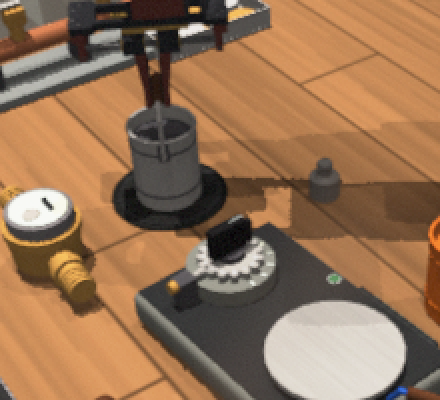

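Contact came at the expected height (TCP 0.2206 against 0.220), and the can (crop 165,160) stands in the middle of the mat. I'll release it.

Run:
```python
from cell import r
from h import *
r.line_to([.5302,-.3766,.2203],rate=.02)
r.let_go(); r.sleep(.4)
p=r.get_tcp_pos();print(p,r.get_finger_gap(),r.get_ft_force())
r.line_to([p[0],p[1],.36],rate=.1)
r.movep([.5795,-.148,.30],down(94.3))
print(r.get_q(),r.get_tcp_pos(),r.get_time_s())
for n in("scene","top"):
    c=r.capture(n);pickle.dump(c,open(n+"4.pkl","wb"));cv2.imwrite(f"pics/{n}4.png",c["img"][:,:,::-1])
    P=cloud(c);hsv=cv2.cvtColor(c["img"],cv2.COLOR_RGB2HSV);Z=P[...,2]
    g=(np.hypot(P[...,0]-.53,P[...,1]+.3765)<.07)&(Z>.152)&(Z<.18)
    p=P[g];print(n,len(p),p.mean(0),Z[g].max(),cv2.minAreaRect((p[:,:2]*1000).astype(np.float32)))
```

```text
[ 0.53019924 -0.37659067  0.22029022] 0.08756995838963809 [-0.68339055 -0.30820144 -0.31249759]
[-1.54934334e+01  2.21782068e+01  9.70107658e+01 -3.03220767e-03
  6.07989471e+01 -1.09720505e+02] [ 0.57958175 -0.14832298  0.30005421] 20.3167
scene 97 [ 0.53417344 -0.36965716  0.16085488] 0.16631040230100613 ((534.1254272460938, -371.3857421875), (75.40010833740234, 12.305851936340332), 59.89109420776367)
top 167 [ 0.53102439 -0.37316985  0.16368387] 0.17091227703323897 ((530.6412353515625, -374.8537292480469), (87.35391998291016, 12.661072731018066), 60.987648010253906)
```

View pics/scene4.png

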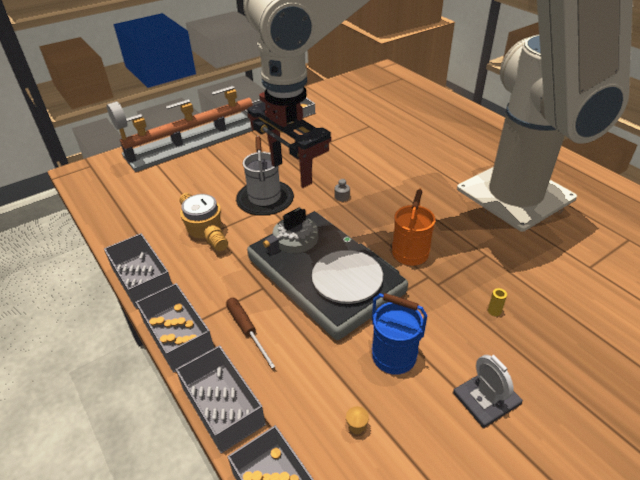

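View pics/top4.png

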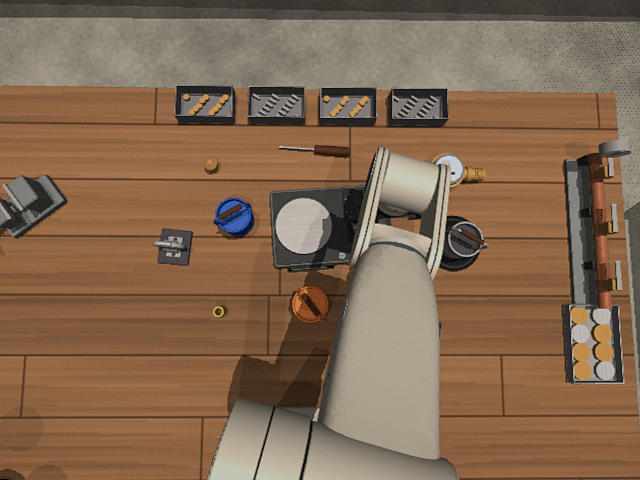

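The can stands alone on the mat at (263,180) in the scene view. Its grip centre measures about (0.531,-0.375), against the mat at (0.530,-0.3765). Next is the knob.

Run:
```python
from cell import r
from h import *
r.line_to([.5797,-.148,.172],ori=down(94.3),rate=.1); r.sleep(.2)
print("pre",r.get_ft_force(),r.get_wrist_torque(),r.get_tcp_pos())
r.gripper_close(f_grip=45); r.sleep(.3)
print(r.get_finger_gap(),r.get_ft_force(),r.get_wrist_torque(),r.get_tcp_pos(),r.get_q(),r.get_time_s())
c=r.capture("scene");cv2.imwrite("pics/scene5.png",c["img"][100:300,180:400,::-1].repeat(3,0).repeat(3,1));pickle.dump(c,open("scene5.pkl","wb"))
```

```text
pre [-0.64101343 -0.08863511 -0.23826789] [ 0.14804393 -0.15572849 -0.00740199] [ 0.57992848 -0.14806541  0.17251201]
0.013704074213574523 [  0.05938584 -11.39515101  -1.98057005] [-1.7346113  -0.05418295  0.03380007] [ 0.57984669 -0.14989433  0.17203871] [ -15.57350193   31.96011793  101.24558501   -0.21159355   46.70702427
 -109.76952018] 23.475
```

View pics/scene5.png

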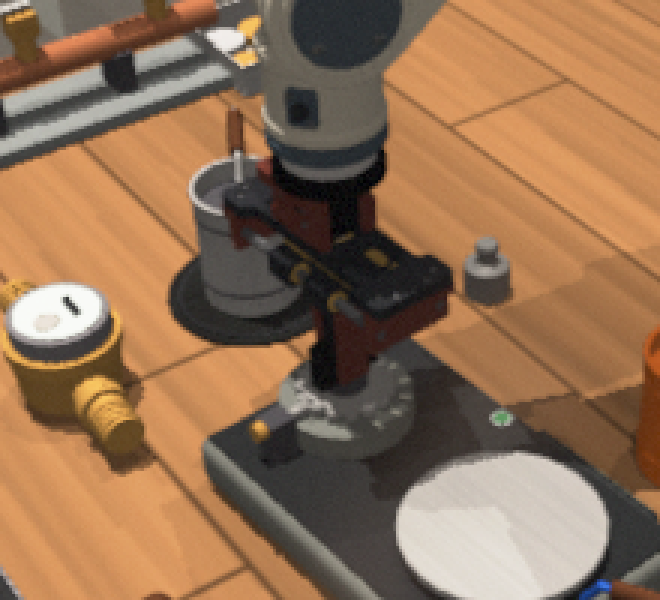

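Gripped: the gap is 13.7 mm on the 14 mm bar. The lateral force of -11 N in y says the axis lies about 2 mm further towards -y, so I'll centre first and then turn in small steps, watching the torque.

```bash
cat > turn.py <<'E'
from cell import r
from h import *
import json,sys
def yaw():
    z=np.array(r.get_eef_rot())[:,2];return np.degrees(np.arctan2(z[1],z[0]))
def step(pos,a,log=True):
    r.movep([pos[0],pos[1],.172],down(a)); 
    f=np.array(r.get_ft_force());t=np.array(r.get_wrist_torque());y=yaw()
    u=np.array([np.cos(np.radians(y)),np.sin(np.radians(y))])
    fl=f[:2]@u
    pos=pos+.00010*np.clip(fl,-10,10)*u
    if log: print(f"cmd {94.3-a:.1f} act {94.3-y:.2f} F {f.round(1)} Mz {t[2]:.3f} q6 {r.get_q()[5]:.2f} gap {r.get_finger_gap()*1000:.2f} pos {pos.round(4)} t {r.get_time_s():.2f}")
    return pos,y
E
python3 - <<'E'
from turn import *
pos=np.array([.5797,-.1498])
for i in range(3): pos,y=step(pos,94.3)
for d in range(3,31,3): pos,y=step(pos,94.3-d)
json.dump([*pos,d],open("st.json","w"))
E
```

```text
cmd 0.0 act -0.02 F [-0.4 -4.7 -0.9] Mz 0.106 q6 -109.93 gap 13.62 pos [ 0.5797 -0.1503] t 23.77
cmd 0.0 act -0.01 F [-0.1 -2.8 -1.5] Mz 0.111 q6 -109.97 gap 13.79 pos [ 0.5798 -0.1505] t 24.02
cmd 0.0 act -0.00 F [ 1.6  0.3 -1. ] Mz 0.089 q6 -109.99 gap 14.10 pos [ 0.5798 -0.1505] t 24.27
cmd 3.0 act 2.92 F [0.7 0.2 0.1] Mz 0.150 q6 -107.07 gap 13.52 pos [ 0.5798 -0.1505] t 24.52
cmd 6.0 act 5.88 F [ 1.3  0.3 -1.1] Mz 0.135 q6 -104.11 gap 14.17 pos [ 0.5798 -0.1505] t 24.77
cmd 9.0 act 8.86 F [ 1.4 -0.7  0.1] Mz 0.117 q6 -101.13 gap 13.78 pos [ 0.5798 -0.1505] t 25.02
cmd 12.0 act 11.86 F [ 0.9 -0.1 -0.4] Mz 0.099 q6 -98.14 gap 13.26 pos [ 0.5798 -0.1505] t 25.27
cmd 15.0 act 14.86 F [ 1.7  0.8 -0.3] Mz 0.049 q6 -95.14 gap 13.36 pos [ 0.5798 -0.1504] t 25.52
cmd 18.0 act 17.85 F [ 1.9 -0.9  0.1] Mz 0.053 q6 -92.14 gap 13.96 pos [ 0.5798 -0.1505] t 25.77
cmd 21.0 act 20.85 F [ 1.5 -1.   0.5] Mz 0.043 q6 -89.14 gap 13.47 pos [ 0.5797 -0.1505] t 26.02
cmd 24.0 act 23.84 F [ 3.3 -0.9 -0.1] Mz 0.064 q6 -86.15 gap 13.55 pos [ 0.5798 -0.1505] t 26.27
cmd 27.0 act 26.84 F [ 2.8 -1.2 -0.2] Mz 0.139 q6 -83.15 gap 13.63 pos [ 0.5797 -0.1505] t 26.52
cmd 30.0 act 29.84 F [ 2.7 -1.4 -0.6] Mz 0.173 q6 -80.15 gap 13.57 pos [ 0.5797 -0.1505] t 26.77
```

The first click shows as a jump in Mz between 24° and 27°, as expected. I'll go on towards the third click at 72°.

Run:
```python
from turn import *
x,y,d=json.load(open("st.json"));pos=np.array([x,y])
for d in [33,36,39,42,44,46,48,50,52,55,58,61,64,66,68,69,70,71,72]: pos,y=step(pos,94.3-d)
r.sleep(.3);print(r.get_wrist_torque(),r.get_ft_force(),r.get_tcp_pos())
json.dump([*pos,d],open("st.json","w"))
c=r.capture("scene");cv2.imwrite("pics/scene6.png",c["img"][100:300,180:400,::-1].repeat(3,0).repeat(3,1));pickle.dump(c,open("scene6.pkl","wb"))
```

```text
cmd 33.0 act 32.85 F [ 1.8 -0.8 -0.1] Mz 0.161 q6 -77.14 gap 13.67 pos [ 0.5798 -0.1505] t 27.02
cmd 36.0 act 35.85 F [ 2.2 -3.2 -0.9] Mz 0.100 q6 -74.14 gap 13.63 pos [ 0.5797 -0.1506] t 27.27
cmd 39.0 act 38.85 F [ 3.1 -2.5 -0.1] Mz 0.075 q6 -71.15 gap 13.30 pos [ 0.5797 -0.1507] t 27.52
cmd 42.0 act 41.85 F [ 2.7 -1.5 -0.3] Mz 0.055 q6 -68.16 gap 13.88 pos [ 0.5797 -0.1506] t 27.77
cmd 44.0 act 43.89 F [ 2.2 -1.6 -0.3] Mz -0.021 q6 -66.11 gap 14.04 pos [ 0.5797 -0.1506] t 28.02
cmd 46.0 act 45.91 F [ 1.9 -3.4  0.2] Mz 0.055 q6 -64.09 gap 13.71 pos [ 0.5796 -0.1507] t 28.27
cmd 48.0 act 47.91 F [ 3.1 -2.8  0.3] Mz 0.093 q6 -62.10 gap 13.30 pos [ 0.5796 -0.1507] t 28.52
cmd 50.0 act 49.91 F [ 3.  -3.4  0.1] Mz 0.138 q6 -60.10 gap 13.44 pos [ 0.5796 -0.1507] t 28.77
cmd 52.0 act 51.92 F [ 3.3 -3.5 -0.6] Mz 0.196 q6 -58.09 gap 13.84 pos [ 0.5796 -0.1507] t 29.02
cmd 55.0 act 54.88 F [ 2.1 -3.9  0.6] Mz 0.104 q6 -55.13 gap 13.95 pos [ 0.5795 -0.1508] t 29.27
cmd 58.0 act 57.86 F [ 3.  -2.8 -1.4] Mz 0.114 q6 -52.16 gap 13.54 pos [ 0.5796 -0.1507] t 29.52
cmd 61.0 act 60.86 F [ 2.9 -3.7 
[... 157 characters left out ...]
0.02
cmd 66.0 act 65.88 F [ 4.2 -4.7 -0.6] Mz 0.037 q6 -44.12 gap 13.79 pos [ 0.5798 -0.1506] t 30.27
cmd 68.0 act 67.88 F [ 2.3 -5.6  0.9] Mz 0.083 q6 -42.11 gap 13.94 pos [ 0.5798 -0.1506] t 30.52
cmd 69.0 act 68.88 F [ 2.2 -3.8  1. ] Mz 0.035 q6 -41.12 gap 14.01 pos [ 0.5798 -0.1506] t 30.77
cmd 70.0 act 69.88 F [ 2.7 -5.   0.6] Mz 0.058 q6 -40.12 gap 13.79 pos [ 0.5799 -0.1506] t 31.02
cmd 71.0 act 70.88 F [ 2.  -3.8  0.7] Mz 0.069 q6 -39.11 gap 13.97 pos [ 0.5799 -0.1506] t 31.27
cmd 72.0 act 71.87 F [ 1.7 -4.9  0.5] Mz 0.099 q6 -38.12 gap 13.95 pos [ 0.5799 -0.1506] t 31.52
[-0.91935307 -0.64487631  0.07556533] [ 2.47758616 -4.85084766  1.34815109] [ 0.57961644 -0.15083073  0.17203579]
```

View pics/scene6.png

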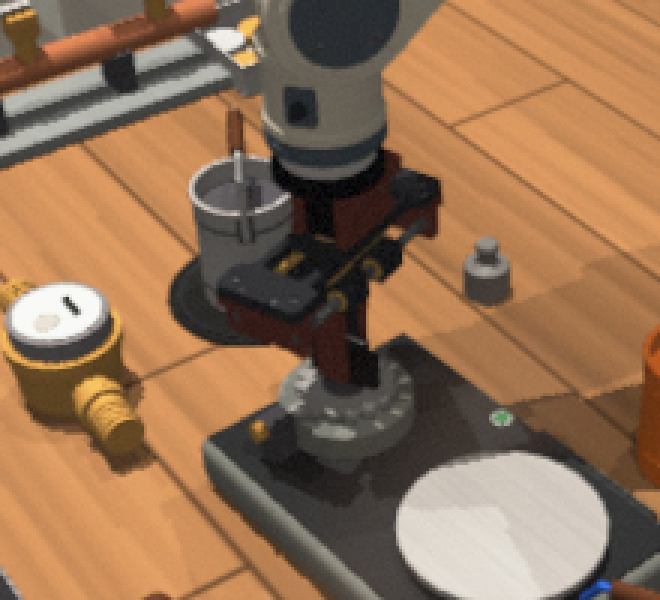

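Run:
```python
from turn import *
x,y,d=json.load(open("st.json"));pos=np.array([x,y])
for d in [72,73,74,73]:
    p0,y=step(pos,94.3-d,False)
    m=[]
    for i in range(12): r.sleep(.02); m.append(r.get_wrist_torque()[2])
    print(d,94.3-yaw(),np.mean(m),np.std(m))
r.sleep(.4)
print(r.get_finger_gap(),r.get_ft_force(),r.get_tcp_pos(),r.get_qvel(),r.get_time_s())
c=r.capture("scene");P=cloud(c);i=c["img"]
cv2.imwrite("pics/scene7.png",np.hstack([cv2.resize(i[205:265,250:340],(540,360),interpolation=cv2.INTER_CUBIC),cv2.resize(i[140:230,230:295],(260,360))])[:,:,::-1])
for n in("scene","top"):
    c=r.capture(n);P=cloud(c);Z=P[...,2]
    cv2.imwrite(f"pics/{n}8.png",c["img"][:,:,::-1])
    g=(np.hypot(P[...,0]-.53,P[...,1]+.3765)<.06)&(Z>.155)&(Z<.172);p=P[g];print(n,len(p),p.mean(0))
```

```text
72 71.86811925087201 0.1074956767636996 0.020212371019095916
73 72.85271682699317 0.1896181858192637 0.02933476944773728
74 73.85158938011669 0.19024419512865143 0.02403242610636779
73 72.84656925595344 0.23746285652529386 0.02361656878230267
0.01375161168967829 [ 1.26853952 -4.65895915  0.8759496 ] [ 0.57963294 -0.150796    0.17205931] [-0.00474743  0.09304569  0.15937151 -0.04871378 -0.06709312 -0.01840682] 34.075
scene 92 [ 0.53329533 -0.37114569  0.16122896]
top 159 [ 0.53043979 -0.37432026  0.16393273]
```

View pics/scene7.png

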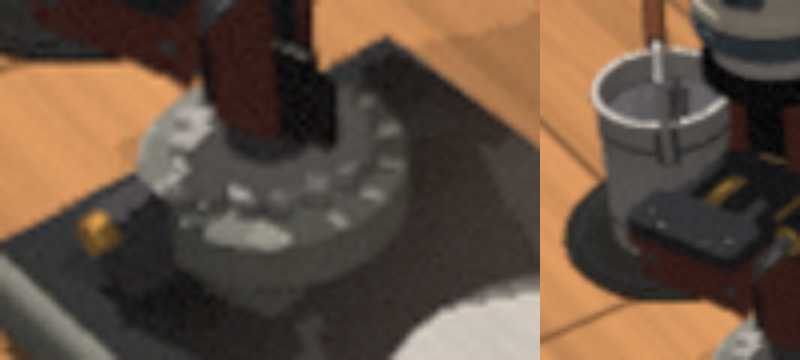

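View pics/top8.png

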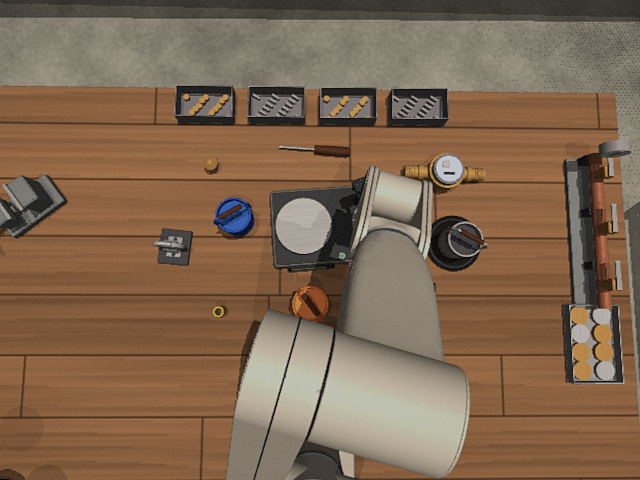

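The torque jumped from 0.107 to 0.190 N m between 72° and 73°, which is the third click. In the crop the bar sits between the pads, and the can's position hasn't changed. Handing in.

```bash
python3 -c "
from cell import r
print(r.get_finger_gap(),r.get_wrist_torque()[2],r.get_time_s());r.close_job()"
```

```text
0.014015789027187312 0.21863797581849864 34.225
the job is handed in; nothing more can be done
```

I moved the steel can to the mat and let go of it. I then turned the check-weight knob to its third click and handed the job in at 34.2 s, still gripping it. No verdict was reported.

- **Can:** It stood upright and clear of the gripper. Its grip centre measured (0.530, -0.374) in the top view, about 3 mm from the mat centre at (0.530, -0.3765). The scene view read about 6 mm off, but it saw only part of the handle. Both are well inside the 35 mm limit.
- **Knob:** The wrist yaw at the end was 72.8° (1.27 rad), and the furthest I turned it was 73.9° (1.29 rad). The third click showed as a jump in torque from 0.11 to 0.19 N m between 72° and 73°. The gap was 14.0 mm on the 14 mm bar. The knob angle is inferred from the wrist and torque, not read directly.
- **Disagreements:** On gripping the bar, the knob axis turned out about 2 mm further towards -y than the cameras had shown. I corrected this by nulling the side force, which left about 5 N at the end. Stepping back from 74° to 73° raised the torque to 0.24 N m instead of lowering it, and I did not find out why. The last joint-speed reading was also not quite zero (up to 0.16), which I took as noise.
- **Bystanders:** They looked unmoved in the last top picture, except that the pewter weight was hidden behind the arm in that view. I had last seen it in place in an earlier scene picture.

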